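Assemble a digestion stack on a heating digester

ROBOT

A 7-joint arm with a two-finger parallel gripper is mounted at the origin on the work surface. World frame = base frame: x ahead of the robot, y to its left, z up, the work surface at z = 0. Lengths are in m, angles in rad, forces in N, time in s.
With the tool pointing down it reaches from about 0.4 to 0.85 m from the base axis. Payload 4.5 kg.
Tool frame: the origin (TCP) lies at the very end of the fingers, on their centre line; the grasp point (between the pads) lies 19 mm behind it; z points along the fingers, y is the line along which they close (so a half turn about z gives the same grasp; the last joint's range is limited). The gripper opens to 88 mm and grips with 3 to 60 N. Pads are 18 mm wide; open, the fingers measure 123 mm over their backs; the gripper's body (75 mm by 187 mm) begins 45 mm behind the grasp point.
Start: joints at [1.332, 0.689, -0.195, 1.565, 0.157, 0.902, -0.215], TCP at [0.168, -0.602, 0.239] pointing down, gripper open.
Joint ranges: [-3.01, 3.01], [-0.46, 2.08], [-1.47, 1.51], [0.13, 2.56], [-1, 4.14], [0.04, 2.09], [-2.66, 2.66]. Speed limits (rad/s): [2.57, 2.57, 3.14, 3.14, 3.14, 3.14, 3.14].

INTERFACE

Orientations are given as a unit quaternion [x, y, z, w].
In Python, from plant import r, optics gives the robot as it stands.
- The arm moves only by the tool servo_tool, never from a script. Its arguments are lists of equal length, an entry for each row: "translation": the shift along the tool's x, y, z in m, a list of three; "turn": the turn, a rotation vector about the tool's x, y, z in rad, a list of three. In form: {"translation": [[dx, dy, dz], ...], "turn": [[rx, ry, rz], ...]}. A call has 1 to 10 rows; each row shifts and turns the commanded pose from where the row before left it, along the tool's axes as they then stand; what a row does not reach is not made up. A row lasts 1/8 s, in which the tool goes at most 62.5 mm and 10.7 degrees, less where a joint would pass 70% of its speed; a pose out of reach is approached as far as the arm can. A call is refused whole if a number of a shift passes 0.0625 or a number of a turn 0.188, either way. A call with a gripper value outside its range is refused whole. "grip" is the opening, from 0 (shut) to 1 (fully open), set as the call begins (left out, the last holds). The fingers move at their own pace and stop on an object; "grip_force" is the grip in N (left out, the last holds). Time passes only in rows, so rows that do not move let the fingers close. It gives the time, the measured TCP pose, the force, the opening and the grip force at its end, in the units of the state.
- r.get_state(): the state, without advancing time (a new reading comes with each control period).
- optics.snapshot(name): name is "side" or "top"; returns a dict with "img" (480x640x3 uint8, red, green, blue), "z_map" (480x640 float32, m along the optical axis (not along the pixel's ray), 0 where there is no reading), "mtx" (3x3 intrinsics, pixels), "k1" (the pictures are not rectified: a ray, as slopes to the right and down, at radius r is drawn at 1 + k1 r^2 times it, then the intrinsics apply), "R" (3x3) and "t" (3): a world point X has camera coordinates R X + t. Camera axes: x right, y down, z forward; pixel columns grow to the right and rows downward; lengths in m; the calibration is good to about 2 mm. A picture is of the moment at which its call begins.
- r.finish_job(): hands the job in; it is judged then, once.
The state is a dict: "clock": time; "q": joint angles; "qd": joint speeds; "joint_torque": joint torques, N m; "tool_pos": TCP position; "eef_rot": TCP orientation; "contact_force": force on the tool from outside, world axes, zero at the start; "moment": the same for the moment, N m; "opening": opening from 0.0 (shut) to 1.0 (fully open); "finger_force": force on a finger pad.
Only numpy, scipy, OpenCV 4.12 (cv2) and the standard library are available. Lean on these libraries where they do the work, as an engineer would, in place of code of your own. Each camera call takes 0.05 s, during which the arm holds its last target. There are 200 camera calls.

TASK

Build the digestion set-up on the digester's round hotplate, from the bottom up and letting go of each part before fetching the next: first the aluminium block, centred on the hotplate; then the white guard ring, flat on the block's shoulder; then the large cup, fully down in the block's bore; last the lid, flat on the large cup. Set every part down rather than dropping it, and leave the small cup and the amber jar where they stand.

Things in the scene. Friction and masses are not known exactly. Their poses are not given: they have to be found in the camera images.
- digester: compact heating digester, fixed: pale grey-blue box 170 (its x) x 150 (its y) mm, 68 mm high, with a white front panel (display, four buttons) facing its -x. Origin: centre of the underside, on the table. It stands to the left or the right, turned up to about 15 degrees.
- hotplate (a point): centre of the top face of the digester's dark round hotplate, 90 mm in diameter, flat, 74 mm above the table (the white disc around it is thin trim)
- block: bare aluminium heating block, upright: cylinder 62 mm in diameter and 34 mm high, its flat top a shoulder from which a collar 47 mm in diameter rises 6 mm more (total 40 mm). Open bore 38 mm in diameter from the collar's top down to a floor 8 mm above the underside. Origin: centre of the underside, z up. About 0.22 kg.
- ring: white plastic guard ring, lying flat: outer diameter 68 mm, hole 51 mm, 12 mm high; it goes round the block's collar and rests on the shoulder, origin then 34 mm above the block's. Origin: centre of the underside, z up. About 30 g.
- cup: large white ceramic cup, upright: body 34 mm in diameter (foot tapered to 26 mm), at the top a thick rim band 56 mm in diameter and 14 mm high (58 to 72 mm above the underside; wider than the ring's hole, so the ring cannot pass it); mouth 44 mm in diameter, 10 mm deep, narrowing to 26 mm below. In the bore its origin is 8 mm above the block's. Origin: centre of the underside, z up. About 0.1 kg.
- lid: white ceramic lid, standing on its plug: plug 36 mm in diameter, 6 mm high, that fits the cup's mouth; disc 56 mm in diameter from 6 to 11 mm; upright round knob 22 mm in diameter from 11 to 37 mm. On the cup its origin is 66 mm above the cup's. Origin: centre of the underside of the plug, z up. About 50 g.
- small_cup: bystander: small white ceramic cup of the same form, rim band 40 mm in diameter, 42 mm high, loose; not part of the set-up. Origin: centre of the underside.
- jar: bystander: closed amber jar with black cap, 44 mm in diameter, 50 mm high, loose. Origin: centre of the underside.
- tube_rack: bystander and obstacle: fixed clear rack full of black-capped tubes, 136 (its x) x 85 (its y) mm, 151 mm high, on the other side of the table from the digester. Origin: centre of the underside.
Things that resemble listed ones, but are neither listed nor needed, are in the scene too. What is shaped like the cup but pink or purple is not meant.

How it is judged:
On the way, in this order (a step that is already met when the one before it is completed fails the run):
1. the block stands centred on the hotplate, released (z of block in the frame of hotplate between -0.004 and 0.004 m and horizontal distance between block and hotplate below 0.012 m and angle between block's own z axis and vertical below 0.1 rad and contact force between the fingers and block below 0.05 N and linear speed of block below 0.03 m/s), for 0.2 s.
2. the ring lies flat on the block's shoulder, released (z of block in the frame of hotplate between -0.004 and 0.004 m and horizontal distance between block and hotplate below 0.012 m and angle between each of block, ring's own z axis and vertical below 0.1 rad and z of ring in the frame of block between 0.03 and 0.038 m and horizontal distance between ring and block below 0.006 m and contact force between the fingers and ring below 0.05 N and linear speed of ring below 0.03 m/s), for 0.2 s.
3. the large cup is fully down in the bore, released (z of block in the frame of hotplate between -0.004 and 0.004 m and horizontal distance between block and hotplate below 0.012 m and angle between each of block, ring, cup's own z axis and vertical below 0.1 rad and z of ring in the frame of block between 0.03 and 0.038 m and horizontal distance between each of ring, cup and block below 0.006 m and z of cup in the frame of block between 0.004 and 0.012 m and contact force between the fingers and cup below 0.05 N and linear speed of cup below 0.03 m/s), for 0.2 s.
At the end, for the whole second after the job is handed in: Block upright on the hotplate within 12 mm of its centre; ring flat on the shoulder and large cup on the floor of the bore (each within 6 mm of centre); lid on the large cup, plug in its mouth (8 mm); heights within 4 mm, tilts under 0.1 rad; all released and at rest (all of step 3 and z of lid in the frame of cup between 0.062 and 0.07 m and horizontal distance between lid and cup below 0.008 m and angle between lid's own z axis and vertical below 0.1 rad and contact force between the fingers and block below 0.05 N and linear speed of each of block, ring, lid below 0.03 m/s and contact force between the fingers and ring below 0.05 N and contact force between the fingers and lid below 0.05 N); the robot touches nothing.
It fails at once if the small cup or the jar is moved more than 20 mm (distance of any of small_cup, jar from where it was at the start of the episode above 0.02 m).
It fails at once if the block is dropped: out of the gripper and moving faster than 0.5 m/s (linear speed of block above 0.5 m/s and contact force between the fingers and block below 0.01 N).
It fails at once if the ring is dropped: out of the gripper and moving faster than 0.5 m/s (linear speed of ring above 0.5 m/s and contact force between the fingers and ring below 0.01 N).
It fails at once if the cup is dropped: out of the gripper and moving faster than 0.5 m/s (linear speed of cup above 0.5 m/s and contact force between the fingers and cup below 0.01 N).
It fails at once if the lid is dropped: out of the gripper and moving faster than 0.5 m/s (linear speed of lid above 0.5 m/s and contact force between the fingers and lid below 0.01 N).
It also fails if it takes over 118 s, if anything falls off the work surface, if the arm or the gripper's body presses on something with over 40 N, if the wrist force passes 120 N, or if a joint passes its speed limit or range.

## Working session

There is one attempt and no reset: what is moved stays moved. The work goes in short steps, Python scripts to look and compute and a tool call to move; the robot and the scene stay as the last step left them, time stands still between calls to the robot, and variables do not carry over. Pictures are saved under pics/ and viewed, at most 14 in all, crops included, and the job is handed in when it is done.

Besides the shell and the picture viewer there is one more tool, called as name(argument=value, ...), one argument or row to a line, values as JSON. servo_tool: Moves the arm, as the interface text tells. Its arguments: {"type":"object","properties":{"translation":{"type":"array"},"turn":{"type":"array"},"grip":{"type":"number"},"grip_force":{"type":"number"}},"required":["translation","turn"]}

```bash
mkdir -p pics; ls; cat > h.py <<'E'
import numpy as np, cv2
from plant import r, optics
def snap(n):
    s=optics.snapshot(n); np.savez('%s.npz'%n,**s); return s
def world(s):
    "world xyz for all pixels"
    K=s['mtx'];h,w=s['z_map'].shape
    v,u=np.mgrid[:h,:w]
    x=(u-K[0,2])/K[0,0];y=(v-K[1,2])/K[1,1]
    rd=np.hypot(x,y);rr=rd.copy()
    for _ in range(20): rr=rd/(1+float(s['k1'])*rr**2)
    f=np.where(rd>0,rr/np.maximum(rd,1e-9),1)
    z=s['z_map'];P=np.stack([x*f*z,y*f*z,z],-1)
    W=(P-s['t'])@s['R']
    W[z==0]=np.nan
    return W
E
python3 - <<'E'
from h import *
for n in ('top','side'):
    s=snap(n); cv2.imwrite(f'pics/{n}0.png',s['img'][...,::-1]); print(n,s['mtx'],s['k1'],-s['R'].T@s['t'],(s['z_map']>0).mean())
print(r.get_state())
E
```

```text
pics
top [[542.78344104   0.         327.24296825]
 [  0.         542.78344104 240.69634029]
 [  0.           0.           1.        ]] -0.015409368991707136 [ 0.54413469 -0.01701377  1.05896254] 0.9961881510416667
side [[580.88600856   0.         321.52749808]
 [  0.         580.88600856 243.66715976]
 [  0.           0.           1.        ]] 0.05532958706519038 [0.37165301 0.89903941 0.80552792] 0.995888671875
{'clock': 0.1, 'q': array([ 1.33183061,  0.68989995, -0.19453147,  1.56622161,  0.15727536,
        0.90251872, -0.21509762]), 'qd': array([ 5.01482613e-05, -1.09064118e-03, -9.89221811e-04, -2.01480111e-03,
       -1.85895221e-04,  1.55692567e-03,  5.00442718e-04]), 'joint_torque': array([-3.81038219e-03, -5.28501177e+01, -1.27180070e+00, -1.53836006e+01,
       -5.25582768e-02,  1.97611029e-03,  5.52895926e-05]), 'tool_pos': array([ 0.16818857, -0.60135569,  0.23799554]), 'eef_rot': array([ 9.90709169e-01,  1.35995056e-01, -1.60569751e-04, -8.13766029e-04]), 'contact_force': array([ 0.17005596, -0.43377459, -0.32196001]), 'moment': array([ 0.03858779, -0.06057315,  0.01948282]), 'finger_force': 0.0, 'opening': 0.9994570768987885}
```

View pics/top0.png

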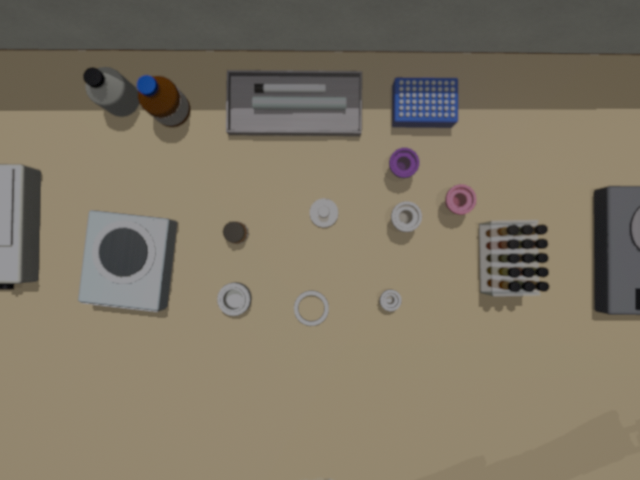

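View pics/side0.png

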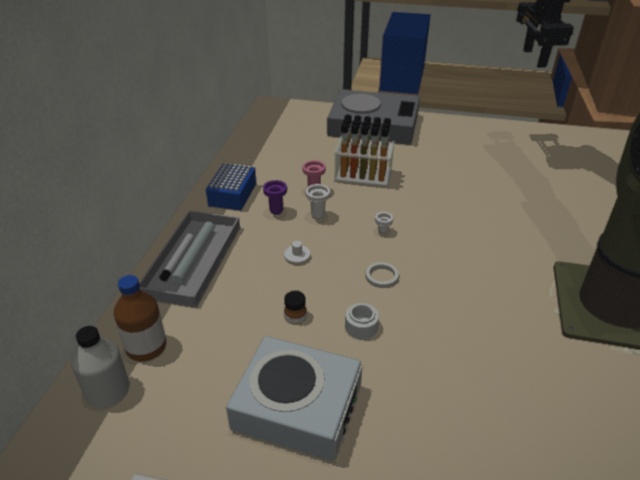

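The top view shows the block at (234,300), ring (311,308), cup (406,217), lid (324,213), jar (235,232), small cup (390,300) and hotplate (123,252). The side view agrees: digester at (287,378), block (362,320), ring (382,274), lid (297,252), cup (318,200).

```bash
cat > m.py <<'E'
from h import *
from scipy.optimize import least_squares
def circ(p):
    f=least_squares(lambda c:np.hypot(p[:,0]-c[0],p[:,1]-c[1])-c[2],[*p.mean(0),.03],loss='soft_l1',f_scale=.001)
    return f.x
def crop(W,c,rad,z0,z1):
    m=(np.hypot(W[...,0]-c[0],W[...,1]-c[1])<rad)&(W[...,2]>z0)&(W[...,2]<z1)
    return m
def sil(W,c,rad,z0,z1):
    "outline circle of points in height band: min enclosing circle + hull fit"
    p=W[crop(W,c,rad,z0,z1)][:,:2].astype(np.float32)
    if len(p)<10: return None
    h=cv2.convexHull(p)[:,0]; return np.r_[circ(h),len(p)]
E
python3 - <<'E'
from m import *
np.set_printoptions(precision=4,suppress=True)
S={n:dict(np.load(n+'.npz')) for n in('top','side')};Ws={n:world(S[n]) for n in S}
T=Ws['top']
px=dict(block=(234,300,.06),ring=(311,308,.05),cup=(406,217,.045),lid=(324,213,.045),jar=(235,232,.04),small=(390,300,.04))
print('table z',np.nanmedian(T[350:400,250:350,2]),np.nanmedian(Ws['side'][330:345,420:480,2]))
for k,(u,v,rad) in px.items():
    c=np.nanmedian(T[v-8:v+9,u-8:u+9].reshape(-1,3),0)[:2]
    for n in Ws:
        W=Ws[n]; p=W[crop(W,c,rad,.008,.2)]
        zt=np.percentile(p[:,2],[50,90,98]); print(k,n,len(p),'z',zt,'top fit',sil(W,c,rad,zt[2]-.006,zt[2]+.004),'all',sil(W,c,rad,.008,.2))
for n in Ws:
    W=Ws[n];c=np.nanmedian(T[245:260,116:131].reshape(-1,3),0)[:2]
    g=S[n]['img'].mean(-1); m=crop(W,c,.065,.06,.09)
    d=m&(g<95); p=W[d]; lab=p[:,:2].astype(np.float32)
    print('hot',n,np.percentile(p[:,2],[10,50,90]),circ(cv2.convexHull(lab)[:,0]),'median',np.median(lab,0))
    q=W[crop(W,c,.14,.05,.09)][:,:2].astype(np.float32); print('box',cv2.minAreaRect(q))
print('rack',[T[v,u] for u,v in((515,225),(515,290),(545,260),(490,260))])
E
```

```text
table z -7.837480201267702e-05 0.00016142085510995182
block top 757 z [0.0336 0.0398 0.042 ] top fit [  0.4623   0.1583   0.0288 207.    ] all [  0.4618   0.1584   0.0307 757.    ]
block side 957 z [0.0318 0.0395 0.0419] top fit [  0.4606   0.1631   0.0286 236.    ] all [  0.4606   0.1621   0.0311 957.    ]
ring top 411 z [0.0118 0.014  0.0153] top fit [  0.4437   0.0123   0.0332 373.    ] all [  0.4438   0.0122   0.0333 411.    ]
ring side 319 z [0.0117 0.0139 0.0149] top fit [  0.4423   0.0155   0.0343 299.    ] all [  0.4423   0.0155   0.0343 319.    ]
cup top 663 z [0.0644 0.0732 0.0749] top fit [  0.618   -0.1617   0.0274 262.    ] all [  0.6179  -0.1617   0.0275 663.    ]
cup side 581 z [0.0608 0.0718 0.0735] top fit [  0.6161  -0.158    0.0276 157.    ] all [  0.6158  -0.1578   0.0281 581.    ]
lid top 604 z [0.0115 0.0366 0.0386] top fit [  0.6286  -0.0103   0.0103 101.    ] all [  0.6285  -0.0106   0.0274 604.    ]
lid side 395 z [0.0122 0.0359 0.0383] top fit [ 0.6264 -0.0062  0.0108 63.    ] all [  0.627   -0.0067   0.0277 395.    ]
jar top 467 z [0.0491 0.0519 0.0532] top
[... 290 characters left out ...]
    ] all [  0.4629  -0.1372   0.0198 336.    ]
small side 280 z [0.035  0.0427 0.0444] top fit [  0.4611  -0.1344   0.0198 101.    ] all [  0.4609  -0.1338   0.02   280.    ]
hot top [0.0716 0.0738 0.0761] [0.548  0.3538 0.044 ] median [0.5479 0.3537]
box ((0.5319665670394897, 0.35627514123916626), (0.15189464390277863, 0.17379170656204224), 84.12201690673828)
hot side [0.072  0.0738 0.0756] [0.5473 0.3571 0.0448] median [0.5467 0.3594]
box ((0.530453622341156, 0.3572349548339844), (0.15564782917499542, 0.17314881086349487), 84.02247619628906)
rack [array([ 0.5984, -0.3331,  0.1495]), array([ 0.4893, -0.3331,  0.1492]), array([ 0.54  , -0.3837,  0.1493]), array([ 0.5386, -0.3265,  0.0313])]
```

servo_tool(
  translation=[
    [0,0,0],
    [0,0,0],
    [0,0,0],
    [0.04,-0.036,0],
    [0.04,-0.036,0],
    [0.04,-0.036,0],
    [0.04,-0.036,0],
    [0.04,-0.036,0],
    [0.04,-0.036,0],
    [0.04,-0.036,0],
  ],
  turn=[
    [0,0,0.091],
    [0,0,0.091],
    [0,0,0.091],
    [0,0,0],
    [0,0,0],
    [0,0,0],
    [0,0,0],
    [0,0,0],
    [0,0,0],
    [0,0,0],
  ],
  grip=1,
  grip_force=30,
)

```text
clock: 1.35
tool_pos: [0.4494, -0.3486, 0.2385]
eef_rot: [1.0, -0.0, -0.0, -0.0]
contact_force: [-0.7, -0.2, -0.2]
opening: 1.004
finger_force: 0.0
```

```bash
cat > go.py <<'E'
import sys
from h import *
from scipy.spatial.transform import Rotation as Ro
np.set_printoptions(precision=4,suppress=True)
s=r.get_state();R=Ro.from_quat(s['eef_rot'])
yaw=np.radians(float(sys.argv[4])) if len(sys.argv)>4 else 0
D=Ro.from_euler('z',yaw)*Ro.from_quat([1,0,0,0])
print('t',s['clock'],'pos',s['tool_pos'],'q',s['q'],'op',s['opening'],'F',s['contact_force'],s['finger_force'])
rv=(R.inv()*D).as_rotvec()
if len(sys.argv)>3:
    d=np.array(list(map(float,sys.argv[1:4])))-s['tool_pos']
    print('tool shift',R.inv().apply(d))
print('turn',rv)
E
python3 go.py .461 .160 .18
```

```text
t 1.35 pos [ 0.4494 -0.3486  0.2385] q [ 0.6239  0.6111 -0.0756  1.7427  0.0612  0.7907 -1.0522] op 1.0042824369765078 F [-0.7108 -0.2238 -0.1919] 0.0
tool shift [ 0.0115 -0.5086  0.0586]
turn [-0.0002  0.0005 -0.0002]
```

servo_tool(
  translation=[
    [0.001,-0.05,0.0],
    [0.001,-0.05,0.0],
    [0.001,-0.05,0.0],
    [0.001,-0.05,0.0],
    [0.001,-0.05,0.0],
    [0.001,-0.05,0.01],
    [0.001,-0.05,0.01],
    [0.001,-0.05,0.01],
    [0.001,-0.05,0.01],
    [0.0025,-0.059,0.018],
  ],
  turn=[
    [0,0,0],
    [0,0,0],
    [0,0,0],
    [0,0,0],
    [0,0,0],
    [0,0,0],
    [0,0,0],
    [0,0,0],
    [0,0,0],
    [0,0,0],
  ],
)

```text
clock: 2.6
tool_pos: [0.4604, 0.1601, 0.1805]
eef_rot: [1.0, -0.001, 0.001, 0.0]
contact_force: [0.9, 0.1, 0.4]
opening: 1.002
finger_force: 0.0
```

```bash
python3 go.py .461 .160 .008; python3 - <<'E'
from h import *
for n in ('top','side'):
    s=snap(n)
    cv2.imwrite(f'pics/{n}1.png',s['img'][...,::-1])
E
```

```text
t 2.6 pos [0.4604 0.1601 0.1805] q [-0.4338  0.6063  0.0063  2.0401 -0.006   0.4943 -1.9959] op 1.0023546145644584 F [0.924  0.1255 0.3927] 0.0
tool shift [0.0004 0.     0.1725]
turn [ 0.0003 -0.0012 -0.0017]
```

View pics/side1.png

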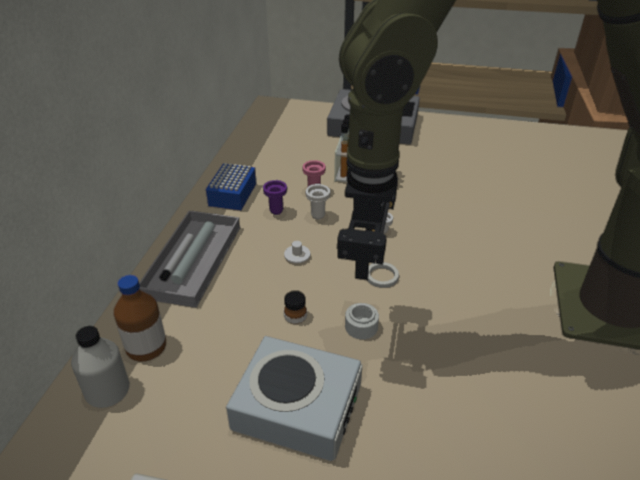

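The gripper hangs above the block (tip near (362,270), block (362,320)), everything undisturbed. I descend.

servo_tool(
  translation=[
    [0,0,0.04],
    [0,0,0.04],
    [0,0,0.04],
    [0,0,0.032],
    [0,0,0.02],
    [0,0,0],
  ],
  turn=[
    [0,0,0],
    [0,0,0],
    [0,0,0],
    [0,0,0],
    [0,0,0],
    [0,0,0],
  ],
)

```text
clock: 3.45
tool_pos: [0.4592, 0.1584, 0.0075]
eef_rot: [1.0, -0.0, -0.001, 0.001]
contact_force: [1.0, 0.0, 0.2]
opening: 1.0
finger_force: 0.0
```

servo_tool(
  translation=[
    [0,0,0],
    [0,0,0],
    [0,0,0],
    [0,0,0],
    [0,0,0],
    [0,0,0],
  ],
  turn=[
    [0,0,0],
    [0,0,0],
    [0,0,0],
    [0,0,0],
    [0,0,0],
    [0,0,0],
  ],
  grip=0,
  grip_force=10,
)

```text
clock: 4.2
tool_pos: [0.4605, 0.1595, 0.0094]
eef_rot: [1.0, 0.0, 0.001, -0.0]
contact_force: [0.1, -0.3, 7.2]
opening: 0.687
finger_force: 10.0
```

servo_tool(
  translation=[
    [0,0,0],
    [0,0,-0.002],
    [0,0,0],
    [0,0,0],
    [0,0,0],
  ],
  turn=[
    [0,0,0],
    [0,0,0],
    [0,0,0],
    [0,0,0],
    [0,0,0],
  ],
  grip=1,
)

```text
clock: 4.82
tool_pos: [0.46, 0.159, 0.0106]
eef_rot: [1.0, -0.0, -0.0, 0.0]
contact_force: [-0.3, -0.4, 0.3]
opening: 1.001
finger_force: 0.0
```

servo_tool(
  translation=[
    [0,0,0],
    [0,0,0],
    [0,0,0],
    [0,0,0],
    [0,0,0],
    [0,0,0],
    [0,0,0],
    [0,0,0],
    [0,0,0],
    [0,0,0],
  ],
  turn=[
    [0,0,-0.1745],
    [0,0,-0.1745],
    [0,0,-0.1745],
    [0,0,-0.1745],
    [0,0,-0.1745],
    [0,0,-0.1745],
    [0,0,-0.1745],
    [0,0,-0.1745],
    [0,0,-0.1745],
    [0,0,0],
  ],
)

```text
clock: 6.08
tool_pos: [0.46, 0.159, 0.0107]
eef_rot: [0.708, 0.706, -0.0, -0.0]
contact_force: [-0.2, -0.3, -0.2]
opening: 1.0
finger_force: 0.0
```

```bash
python3 go.py .461 .160 .008 90
```

```text
t 6.075 pos [0.46   0.159  0.0107] q [-0.3563  0.9362 -0.1162  2.1125  0.772   0.134  -1.1951] op 0.999827095498534 F [-0.2065 -0.253  -0.1657] 0.0
tool shift [0.001  0.001  0.0027]
turn [-0.0002 -0.0001 -0.0023]
```

servo_tool(
  translation=[
    [0,0,0],
    [0,0,0],
    [0,0,0],
    [0,0,0],
    [0,0,0],
    [0,0,0],
  ],
  turn=[
    [0,0,0],
    [0,0,0],
    [0,0,0],
    [0,0,0],
    [0,0,0],
    [0,0,0],
  ],
  grip=0,
  grip_force=35,
)

```text
clock: 6.82
tool_pos: [0.4603, 0.1591, 0.0107]
eef_rot: [0.707, 0.707, 0.0, 0.0]
contact_force: [1.3, -0.3, 0.2]
opening: 0.702
finger_force: 35.0
```

servo_tool(
  translation=[
    [0,0,-0.01],
    [0,0,-0.03],
    [0,0,-0.04],
    [0,0,-0.04],
    [0,0,-0.03],
    [0,0,0],
  ],
  turn=[
    [0,0,0],
    [0,0,0],
    [0,0,0],
    [0,0,0],
    [0,0,0],
    [0,0,0],
  ],
)

```text
clock: 7.58
tool_pos: [0.4607, 0.1591, 0.1626]
eef_rot: [0.707, 0.707, 0.002, 0.001]
contact_force: [0.2, -0.7, -3.2]
opening: 0.704
finger_force: 35.0
```

```bash
python3 go.py .5477 .3555 .16 90
```

```text
t 7.575 pos [0.4607 0.1591 0.1626] q [-0.1296  0.6696 -0.4766  2.043   0.5708  0.5561 -1.0134] op 0.7041774045283846 F [ 0.1795 -0.661  -3.2465] 34.99990687065292
tool shift [0.1965 0.0868 0.0032]
turn [ 0.0034 -0.0013 -0.001 ]
```

servo_tool(
  translation=[
    [0.03,0.014,0],
    [0.04,0.017,0],
    [0.04,0.017,0],
    [0.04,0.017,0],
    [0.0265,0.012,0.003],
    [0.02,0.01,0],
    [0,0,0.03],
    [0,0,0.025],
    [0,0,0.013],
    [0,0,0],
  ],
  turn=[
    [0,0,0],
    [0,0,0],
    [0,0,0],
    [0,0,0],
    [0,0,0],
    [0,0,0],
    [0,0,0],
    [0,0,0],
    [0,0,0],
    [0,0,0],
  ],
)

```text
clock: 8.82
tool_pos: [0.5461, 0.3546, 0.0879]
eef_rot: [0.707, 0.707, -0.002, 0.0]
contact_force: [0.6, -0.4, -2.4]
opening: 0.702
finger_force: 35.0
```

```bash
python3 go.py .5477 .3555 .085 90
```

```text
t 8.825 pos [0.5461 0.3546 0.0879] q [-0.4139  0.9448 -0.4462  1.5785  0.5408  0.7478 -1.1033] op 0.7015267475781585 F [ 0.6316 -0.4125 -2.3738] 34.999997891136445
tool shift [0.0009 0.0016 0.0029]
turn [-0.0025  0.0026 -0.0001]
```

servo_tool(
  translation=[
    [0.001,0.001,0],
    [0,0,0.001],
    [0,0,0.001],
    [0,0,0.0005],
    [0,0,0],
    [0,0,0],
  ],
  turn=[
    [0,0,0],
    [0,0,0],
    [0,0,0],
    [0,0,0],
    [0,0,0],
    [0,0,0],
  ],
)

```text
clock: 9.57
tool_pos: [0.5482, 0.3565, 0.0872]
eef_rot: [0.707, 0.707, 0.0, 0.0]
contact_force: [-1.2, -0.3, -2.8]
opening: 0.705
finger_force: 35.0
```

servo_tool(
  translation=[
    [0,0,0.001],
    [0,0,0],
    [0,0,0.001],
    [0,0,0],
    [0,0,0],
  ],
  turn=[
    [0,0,0],
    [0,0,0],
    [0,0,0],
    [0,0,0],
    [0,0,0],
  ],
)

```text
clock: 10.2
tool_pos: [0.5481, 0.3565, 0.0852]
eef_rot: [0.707, 0.707, -0.0, 0.0]
contact_force: [-0.2, -0.4, -3.3]
opening: 0.703
finger_force: 35.0
```

servo_tool(
  translation=[
    [0,0,0.0005],
    [0,0,0],
    [0,0,0.0005],
    [0,0,0],
  ],
  turn=[
    [0,0,0],
    [0,0,0],
    [0,0,0],
    [0,0,0],
  ],
)

```text
clock: 10.7
tool_pos: [0.5482, 0.3566, 0.0848]
eef_rot: [0.707, 0.707, 0.0, 0.0]
contact_force: [-1.8, -1.4, 2.9]
opening: 0.703
finger_force: 35.0
```

servo_tool(
  translation=[
    [0,0,0],
    [0,0,0],
    [0,0,0],
    [0,0,0],
    [0,0,-0.02],
    [0,0,-0.04],
    [0,0,-0.05],
    [0,0,0],
  ],
  turn=[
    [0,0,0],
    [0,0,0],
    [0,0,0],
    [0,0,0],
    [0,0,0],
    [0,0,0],
    [0,0,0],
    [0,0,0],
  ],
  grip=1,
)

```text
clock: 11.7
tool_pos: [0.5503, 0.3591, 0.2002]
eef_rot: [0.707, 0.707, 0.005, 0.0]
contact_force: [1.0, 0.3, -0.3]
opening: 1.001
finger_force: 0.0
```

```bash
python3 go.py .443 .0139 .12 90
```

```text
t 11.7 pos [0.5503 0.3591 0.2002] q [-0.3814  0.8094 -0.5162  1.5001  0.4575  0.9429 -1.033 ] op 1.0006530643244138 F [ 0.9681  0.3237 -0.3456] 0.0
tool shift [-0.3459 -0.1076  0.077 ]
turn [ 0.0078 -0.007  -0.0008]
```

servo_tool(
  translation=[
    [-0.03,-0.009,0],
    [-0.04,-0.0125,0],
    [-0.045,-0.014,0],
    [-0.045,-0.014,0.006],
    [-0.045,-0.014,0.015],
    [-0.045,-0.014,0.015],
    [-0.045,-0.014,0.015],
    [-0.03,-0.01,0.015],
    [-0.021,-0.006,0.011],
    [0,0,0],
  ],
  turn=[
    [0.0,0,0],
    [0,0,0],
    [0,0,0],
    [0,0,0],
    [0,0,0],
    [0,0,0],
    [0,0,0],
    [0,0,0],
    [0,0,0],
    [0,0,0],
  ],
)

```text
clock: 12.95
tool_pos: [0.4395, 0.0089, 0.1169]
eef_rot: [0.708, 0.706, -0.001, -0.0]
contact_force: [0.9, 0.5, 0.6]
opening: 1.001
finger_force: 0.0
```

servo_tool(
  translation=[
    [0,0,0],
    [0,0,0],
    [0,0,0],
    [0,0,0],
    [0,0,0],
    [0,0,0],
    [0,0,0],
    [0,0,0],
    [0,0,0],
    [0,0,0],
  ],
  turn=[
    [0,0,0.1745],
    [0,0,0.1745],
    [0,0,0.1745],
    [0,0,0.1745],
    [0,0,0.1745],
    [0,0,0.1745],
    [0,0,0.1745],
    [0,0,0.1745],
    [0,0,0.1745],
    [0,0,0],
  ],
)

```text
clock: 14.2
tool_pos: [0.4414, 0.0123, 0.1177]
eef_rot: [1.0, 0.002, 0.001, -0.001]
contact_force: [0.2, 1.1, 0.6]
opening: 1.0
finger_force: 0.0
```

```bash
python3 go.py .443 .0139 .003 0; python3 - <<'E'
from m import *
np.set_printoptions(precision=4,suppress=True)
o=[]
for n in('top','side'):
    s=snap(n);W=world(s);c=(.5475,.3555)
    p=W[crop(W,c,.05,.09,.16)];print(n,np.percentile(p[:,2],[50,98]),sil(W,c,.05,.1,.112),sil(W,c,.05,.112,.12))
    cv2.imwrite(f'pics/{n}2.png',s['img'][...,::-1])
E
```

```text
t 14.2 pos [0.4414 0.0123 0.1177] q [-0.1101  0.694  -0.0342  2.2179  0.0913  0.229  -1.7924] op 1.0003800086526693 F [0.2108 1.1244 0.6383] 0.0
tool shift [ 0.0014 -0.0014  0.1147]
turn [-0.0014 -0.0017  0.0036]
top [0.108  0.1157] [  0.5477   0.3554   0.0309 539.    ] [  0.5476   0.3556   0.0231 162.    ]
side [0.1073 0.1154] [  0.5466   0.3577   0.0312 680.    ] [  0.5463   0.3578   0.0237 227.    ]
```

View pics/side2.png

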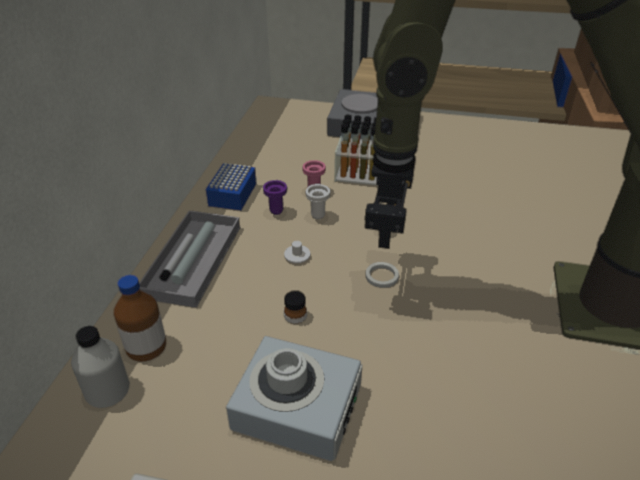

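The side picture shows the block standing centred on the hotplate at (287,372), and the ring at (382,274) below the gripper. Measured block height (0.1155 top) and centre fit.

servo_tool(
  translation=[
    [0.0014,-0.0014,0.03],
    [0,0,0.03],
    [0,0,0],
  ],
  turn=[
    [0,0,0],
    [0,0,0],
    [0,0,0],
  ],
)

```text
clock: 14.68
tool_pos: [0.441, 0.0124, 0.056]
eef_rot: [1.0, 0.001, -0.002, -0.0]
contact_force: [-0.4, -0.6, -0.4]
opening: 0.997
finger_force: 0.0
```

```bash
python3 go.py .443 .0139 .003 0
```

```text
t 14.675 pos [0.441  0.0124 0.056 ] q [-0.1256  0.832  -0.0108  2.2417  0.1015  0.0715 -1.8025] op 0.9972645354149424 F [-0.4472 -0.5992 -0.3561] 0.0
tool shift [ 0.0022 -0.0014  0.053 ]
turn [-0.0003  0.0033  0.0023]
```

servo_tool(
  translation=[
    [0.002,-0.001,0.006],
    [0,0,0.008],
    [0,0,0.008],
    [0,0,0],
  ],
  turn=[
    [0,0,0],
    [0,0,0],
    [0,0,0],
    [0,0,0],
  ],
)

```text
clock: 15.18
tool_pos: [0.4466, 0.0131, 0.0372]
eef_rot: [1.0, 0.0, -0.002, -0.0]
contact_force: [0.5, -0.1, 0.3]
opening: 1.003
finger_force: 0.0
```

```bash
python3 go.py .443 .0139 .003 0
```

```text
t 15.175 pos [0.4466 0.0131 0.0372] q [-0.1245  0.8749 -0.0123  2.2281  0.2081  0.0432 -1.9108] op 1.002575053087526 F [ 0.4714 -0.0749  0.2516] 0.0
tool shift [-0.0035 -0.0008  0.0342]
turn [-0.      0.0038  0.0004]
```

servo_tool(
  translation=[
    [0,0,0],
    [0,0,0],
    [0,0,0],
  ],
  turn=[
    [0,-0.07,0],
    [0,-0.07,0],
    [0,0,0],
  ],
)

```text
clock: 15.55
tool_pos: [0.4478, 0.0131, 0.0374]
eef_rot: [0.998, -0.0, -0.071, -0.001]
contact_force: [0.4, 0.0, -0.2]
opening: 0.999
finger_force: 0.0
```

```bash
python3 go.py .444 .0139 .004 0
```

```text
t 15.55 pos [0.4478 0.0131 0.0374] q [-0.0573  0.89   -0.1017  2.0914  0.1986  0.3088 -1.8924] op 0.9991174904818741 F [ 0.4433  0.018  -0.2403] 0.0
tool shift [ 0.0009 -0.0007  0.0336]
turn [-0.001   0.1413 -0.0009]
```

servo_tool(
  translation=[
    [0.001,-0.001,0.012],
    [0,0,0.012],
    [0,0,0.008],
    [0,0,0],
    [0,0,0],
  ],
  turn=[
    [0,0,0],
    [0,0,0],
    [0,0,0],
    [0,0,0],
    [0,0,0],
  ],
)

```text
clock: 16.18
tool_pos: [0.4425, 0.014, 0.0054]
eef_rot: [0.997, -0.0, -0.072, 0.0]
contact_force: [-0.3, -0.5, 0.7]
opening: 0.997
finger_force: 0.0
```

```bash
python3 go.py .444 .0139 .004 0
```

```text
t 16.175 pos [0.4425 0.014  0.0054] q [-0.0739  0.9543 -0.0804  2.104   0.2087  0.2333 -1.9026] op 0.9974539819134444 F [-0.2576 -0.4824  0.6836] 0.0
tool shift [0.0016 0.0001 0.0012]
turn [ 0.0003  0.1444 -0.    ]
```

servo_tool(
  translation=[
    [0.001,0,0.001],
    [0,0,0],
    [0,0,0],
    [0,0,0],
    [0,0,0],
    [0,0,0],
  ],
  turn=[
    [0,0,0],
    [0,0,0],
    [0,0,0],
    [0,0,0],
    [0,0,0],
    [0,0,0],
  ],
  grip=0,
  grip_force=12,
)

```text
clock: 16.92
tool_pos: [0.4437, 0.014, 0.0044]
eef_rot: [0.997, -0.0, -0.072, 0.0]
contact_force: [0.9, 0.3, 2.5]
opening: 0.773
finger_force: 12.0
```

```bash
python3 go.py .53 .06 .005 0
```

```text
t 16.925 pos [0.4437 0.014  0.0044] q [-0.0736  0.9565 -0.0804  2.101   0.2088  0.2335 -1.9025] op 0.772587702205157 F [0.9443 0.3163 2.5118] 12.000162263866514
tool shift [ 0.0853 -0.046  -0.013 ]
turn [ 0.0002  0.1439 -0.0002]
```

servo_tool(
  translation=[
    [-0.0014,0,-0.0099],
    [0.0113,-0.004,-0.0016],
    [0.0213,-0.008,-0.0031],
    [0.0213,-0.008,-0.0031],
    [0.0213,-0.008,-0.0031],
    [0.01,-0.003,-0.0015],
    [0.0007,0,0.0049],
    [0.0006,0,0.0045],
    [0,0,0],
    [0,0,0],
  ],
  turn=[
    [0,0,0],
    [0,0,0],
    [0,0,0],
    [0,0,0],
    [0,0,0],
    [0,0,0],
    [0,0,0],
    [0,0,0],
    [0,0,0],
    [0,0,0],
  ],
)

```text
clock: 18.18
tool_pos: [0.5288, 0.0447, 0.0046]
eef_rot: [0.997, -0.0, -0.073, 0.0]
contact_force: [-0.1, 0.3, -0.5]
opening: 0.771
finger_force: 12.0
```

```bash
python3 go.py .53 .045 .0044 0
```

```text
t 18.175 pos [0.5288 0.0447 0.0046] q [-0.0868  0.9902 -0.1223  1.8383  0.177   0.4671 -1.8967] op 0.7708423821388949 F [-0.1386  0.3269 -0.5427] 11.999928143341094
tool shift [ 0.0012 -0.0003  0.    ]
turn [ 0.0005  0.1455 -0.0004]
```

servo_tool(
  translation=[
    [0,0,0],
    [0,0,0],
    [0,0,0],
    [-0.0029,0,-0.0198],
    [0,0,0],
    [0,0,0],
  ],
  turn=[
    [0,0,0],
    [0,0,0],
    [0,0,0],
    [0,0,0],
    [0,0.1455,0],
    [0,0,0],
  ],
  grip=1,
)

```text
clock: 18.92
tool_pos: [0.5267, 0.0449, 0.0261]
eef_rot: [1.0, 0.001, -0.001, 0.001]
contact_force: [-0.7, 0.4, -0.0]
opening: 1.002
finger_force: 0.0
```

servo_tool(
  translation=[
    [0,0,0],
    [0,0,0],
    [0,0,0],
    [0,0,0],
    [0,0,0],
    [0,0,0],
    [0,0,0],
    [0,0,0],
    [0,0,0],
    [0,0,0],
  ],
  turn=[
    [0,0,-0.1745],
    [0,0,-0.1745],
    [0,0,-0.1745],
    [0,0,-0.1745],
    [0,0,-0.1745],
    [0,0,-0.1745],
    [0,0,-0.1745],
    [0,0,-0.1745],
    [0,0,-0.1745],
    [0,0,0],
  ],
)

```text
clock: 20.18
tool_pos: [0.5312, 0.0439, 0.0252]
eef_rot: [0.709, 0.706, 0.0, 0.002]
contact_force: [0.5, 0.1, -0.2]
opening: 0.998
finger_force: 0.0
```

```bash
python3 go.py .5288 .0447 .004 90
```

```text
t 20.175 pos [0.5312 0.0439 0.0252] q [ 0.0474  0.9431 -0.3662  1.9697  0.8715  0.3918 -1.0102] op 0.9976191443567395 F [ 0.4562  0.0755 -0.2075] 0.0
tool shift [ 0.0009 -0.0025  0.0212]
turn [ 0.0022  0.0022 -0.0042]
```

servo_tool(
  translation=[
    [0,0,0.012],
    [0,0,0.009],
    [0,0,0],
    [0,0,0],
  ],
  turn=[
    [0,0,-0.004],
    [0,0,0],
    [0,0,0],
    [0,0,0],
  ],
)

```text
clock: 20.68
tool_pos: [0.5294, 0.0451, 0.0036]
eef_rot: [0.706, 0.708, 0.0, 0.0]
contact_force: [0.1, 0.0, 0.7]
opening: 1.0
finger_force: 0.0
```

```bash
python3 go.py .5288 .0447 .004 90
```

```text
t 20.675 pos [0.5294 0.0451 0.0036] q [ 0.0195  0.9775 -0.321   1.9743  0.9081  0.3392 -1.0401] op 0.9995237563686233 F [0.086  0.0494 0.6769] 0.0
tool shift [-0.0003 -0.0006 -0.0004]
turn [0.0007 0.0006 0.0035]
```

servo_tool(
  translation=[
    [0,0,0],
    [0,0,0],
    [0,0,0],
    [0,0,0],
    [0,0,0],
    [0,0,-0.02],
    [0,0,-0.05],
    [0,0,-0.06],
    [0,0,-0.046],
    [0,0,0],
  ],
  turn=[
    [0,0,0.0035],
    [0,0,0],
    [0,0,0],
    [0,0,0],
    [0,0,0],
    [0,0,0],
    [0,0,0],
    [0,0,0],
    [0,0,0],
    [0,0,0],
  ],
  grip=0,
  grip_force=12,
)

```text
clock: 21.92
tool_pos: [0.5313, 0.0456, 0.1829]
eef_rot: [0.707, 0.707, 0.003, 0.002]
contact_force: [1.3, -0.9, -0.4]
opening: 0.757
finger_force: 12.0
```

```bash
python3 go.py .5482 .3569 .14 90
```

```text
t 21.925 pos [0.5313 0.0456 0.1829] q [ 0.2074  0.7104 -0.6342  1.8936  0.6173  0.7333 -0.784 ] op 0.7570436780310541 F [ 1.2727 -0.8948 -0.4077] 11.999710674863309
tool shift [0.3112 0.0164 0.0434]
turn [ 0.0078 -0.0013 -0.0006]
```

servo_tool(
  translation=[
    [0.025,0.001,0],
    [0.04,0.002,0],
    [0.045,0.003,0],
    [0.05,0.003,0],
    [0.05,0.003,0],
    [0.045,0.002,0],
    [0.035,0.0015,0],
    [0.021,0.001,0.02],
    [0,0,0.022],
    [0,0,0],
  ],
  turn=[
    [0,0,0],
    [0,0,0],
    [0,0,0],
    [0,0,0],
    [0,0,0],
    [0,0,0],
    [0,0,0],
    [0,0,0],
    [0,0,0],
    [0,0,0],
  ],
)

```text
clock: 23.18
tool_pos: [0.5442, 0.3543, 0.1344]
eef_rot: [0.707, 0.707, -0.003, 0.001]
contact_force: [0.2, -0.5, -0.7]
opening: 0.755
finger_force: 12.0
```

```bash
python3 go.py .5482 .3569 .112 90
python3 - <<'E'
from h import *
s=snap('side'); i=s['img'][280:460,180:420]; cv2.imwrite('pics/s3.png',cv2.resize(i,None,fx=3,fy=3)[...,::-1])
E
```

```text
t 23.175 pos [0.5442 0.3543 0.1344] q [-0.3554  0.9013 -0.5689  1.5567  0.5894  0.8668 -1.1435] op 0.754625843474542 F [ 0.2342 -0.5291 -0.7245] 11.999767657835037
tool shift [0.0027 0.0041 0.0223]
turn [-0.0034  0.0051  0.0009]
```

View pics/s3.png

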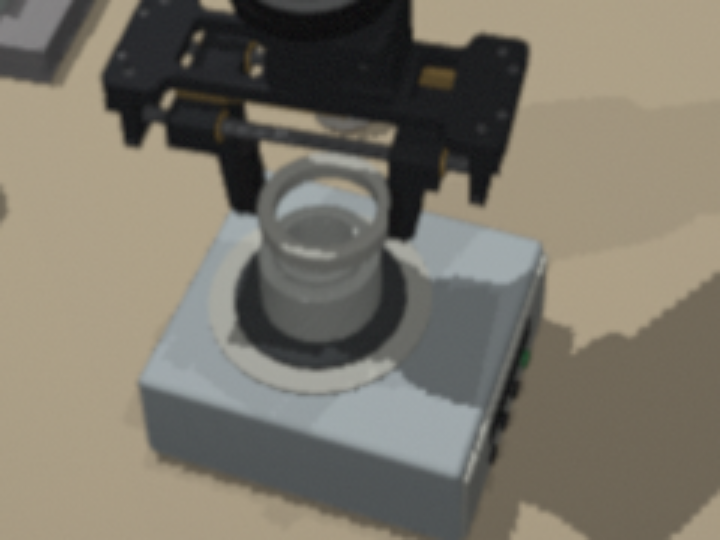

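The crop shows the ring held level above the block (ring at (325,215) in the crop, block directly below). I correct and lower it.

servo_tool(
  translation=[
    [0.001,0.002,0],
    [0,0,0],
    [0,0,0],
  ],
  turn=[
    [0,0,0],
    [0,0,0],
    [0,0,0],
  ],
)

```text
clock: 23.6
tool_pos: [0.5482, 0.357, 0.1384]
eef_rot: [0.707, 0.707, 0.001, 0.001]
contact_force: [-0.5, -0.0, -0.6]
opening: 0.756
finger_force: 12.0
```

```bash
python3 go.py .5482 .3569 .1115 90
python3 - <<'E'
from m import *
np.set_printoptions(precision=4,suppress=True)
for n in('top','side'):
    s=snap(n);W=world(s);c=(.5475,.3555)
    g=s['img'].mean(-1)
    W[g<70]=np.nan
    for a,b in ((.098,.111),(.13,.15)): print(n,a,sil(W,c,.038,a,b),np.nanpercentile(W[crop(W,c,.038,a,b)][:,2],[5,50,95]))
    if n=='side':
      p=W[crop(W,c,.038,.13,.15)];A=np.c_[p[:,:2]-p[:,:2].mean(0),np.ones(len(p))];print('plane',np.linalg.lstsq(A,p[:,2],rcond=None)[0])
E
```

```text
t 23.6 pos [0.5482 0.357  0.1384] q [-0.3541  0.8992 -0.5719  1.5463  0.5882  0.8715 -1.1401] op 0.7557239430463766 F [-0.5236 -0.0111 -0.6092] 11.999814317096025
tool shift [-0.0001 -0.      0.0269]
turn [ 0.0019 -0.0003 -0.0004]
top 0.098 [  0.5475   0.355    0.0304 220.    ] [0.1025 0.107  0.1101]
top 0.13 [  0.5478   0.3536   0.0327 365.    ] [0.1382 0.1453 0.1486]
side 0.098 [  0.5467   0.3579   0.0312 599.    ] [0.0997 0.107  0.1102]
side 0.13 [  0.5474   0.358    0.0343 876.    ] [0.1369 0.1455 0.1481]
plane [-0.0002 -0.0137  0.1442]
```

servo_tool(
  translation=[
    [0,0,0.01],
    [0,0,0.006],
    [0,0,0.003],
    [0,0,0.002],
    [0,0,0.002],
    [0,0,0.002],
    [0,0,0],
  ],
  turn=[
    [0,0,0],
    [0,0,0],
    [0,0,0],
    [0,0,0],
    [0,0,0],
    [0,0,0],
    [0,0,0],
  ],
)

```text
clock: 24.58
tool_pos: [0.5479, 0.3569, 0.1126]
eef_rot: [0.707, 0.707, 0.0, 0.0]
contact_force: [-0.6, 0.2, -0.1]
opening: 0.761
finger_force: 12.0
```

servo_tool(
  translation=[
    [0,0,0.0005],
    [0,0,0.0005],
    [0,0,0],
    [0,0,0],
  ],
  turn=[
    [0,0,0],
    [0,0,0],
    [0,0,0],
    [0,0,0],
  ],
)

```text
clock: 25.08
tool_pos: [0.548, 0.3571, 0.112]
eef_rot: [0.707, 0.707, 0.0, 0.001]
contact_force: [-0.4, -1.0, 2.5]
opening: 0.76
finger_force: 12.0
```

servo_tool(
  translation=[
    [0,0,0],
    [0,0,0],
    [0,0,0],
    [0,0,0],
    [0,0,-0.02],
    [0,0,-0.04],
    [0,0,-0.04],
    [0,0,0],
  ],
  turn=[
    [0,0,0],
    [0,0,0],
    [0,0,0],
    [0,0,0],
    [0,0,0],
    [0,0,0],
    [0,0,0],
    [0,0,0],
  ],
  grip=1,
)

```text
clock: 26.08
tool_pos: [0.5494, 0.3593, 0.2169]
eef_rot: [0.707, 0.707, 0.005, 0.001]
contact_force: [0.4, 0.9, -0.5]
opening: 1.002
finger_force: 0.0
```

```bash
python3 go.py .6176 -.160 .13 90
```

```text
t 26.075 pos [0.5494 0.3593 0.2169] q [-0.3332  0.8096 -0.6206  1.4823  0.5223  1.0085 -1.085 ] op 1.0015155385581112 F [ 0.4338  0.8643 -0.5269] 0.0
tool shift [-0.5198  0.0677  0.0844]
turn [ 0.0075 -0.0059 -0.0002]
```

servo_tool(
  translation=[
    [-0.035,0.005,0],
    [-0.05,0.007,0],
    [-0.058,0.008,0],
    [-0.058,0.008,0],
    [-0.058,0.008,0],
    [-0.058,0.008,0],
    [-0.058,0.008,0],
    [-0.058,0.008,0.01],
    [-0.05,0.006,0.02],
    [-0.034,0.0036,0.02],
  ],
  turn=[
    [0,0,0],
    [0,0,0],
    [0,0,0],
    [0,0,0],
    [0,0,0],
    [0,0,0],
    [0,0,0],
    [0,0,0],
    [0,0,0],
    [0,0,0],
  ],
)

```text
clock: 27.32
tool_pos: [0.6169, -0.1637, 0.1611]
eef_rot: [0.708, 0.706, -0.0, 0.001]
contact_force: [0.4, 0.5, 0.5]
opening: 1.0
finger_force: 0.0
```

servo_tool(
  translation=[
    [0,0,0.03],
    [0,0,0],
    [0,0,0],
    [0,0,0],
    [0,0,0],
    [0,0,0],
    [0,0,0],
    [0,0,0],
    [0,0,0],
    [0,0,0],
  ],
  turn=[
    [0,0,0.1745],
    [0,0,0.1745],
    [0,0,0.1745],
    [0,0,0.1745],
    [0,0,0.1745],
    [0,0,0.1745],
    [0,0,0.1745],
    [0,0,0.1745],
    [0,0,0.1745],
    [0,0,0],
  ],
)

```text
clock: 28.58
tool_pos: [0.6172, -0.1598, 0.1319]
eef_rot: [1.0, 0.001, 0.0, 0.0]
contact_force: [0.3, -0.5, -0.3]
opening: 0.998
finger_force: 0.0
```

```bash
python3 go.py .6176 -.160 .047 0
python3 - <<'E'
from m import *
np.set_printoptions(precision=4,suppress=True)
for n in('top','side'):
    s=snap(n);W=world(s);c=(.5475,.3555)
    for a,b in ((.112,.13),(.08,.102)): print(n,a,sil(W,c,.045,a,b),np.nanpercentile(W[crop(W,c,.045,a,b)][:,2],[5,50,95]))
    if n=='side':
      p=W[crop(W,c,.045,.112,.13)];A=np.c_[p[:,:2]-p[:,:2].mean(0),np.ones(len(p))];print('plane',np.linalg.lstsq(A,p[:,2],rcond=None)[0])
cv2.imwrite('pics/s4.png',s['img'][...,::-1])
E
```

```text
t 28.575 pos [ 0.6172 -0.1598  0.1319] q [ 0.292   0.8394 -0.2055  1.6153  0.2356  0.7109 -1.5945] op 0.9979540501797344 F [ 0.3483 -0.5217 -0.2936] 0.0
tool shift [0.0003 0.0002 0.0849]
turn [ 0.0005 -0.0004  0.0025]
top 0.112 [  0.5474   0.3555   0.034  769.    ] [0.1126 0.1183 0.1217]
top 0.08 [  0.5481   0.3491   0.0264 387.    ] [0.0805 0.0845 0.0989]
side 0.112 [  0.5465   0.3579   0.0344 979.    ] [0.1128 0.1188 0.1217]
side 0.08 [  0.5451   0.3633   0.0278 627.    ] [0.0812 0.09   0.1008]
plane [ 0.002  -0.0047  0.1179]
```

View pics/s4.png

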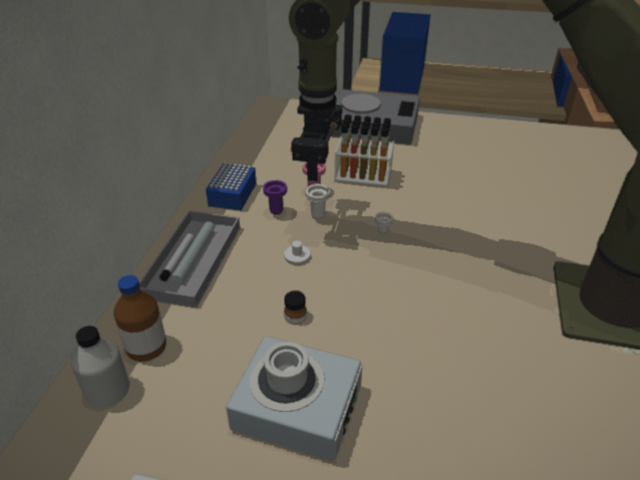

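The side picture shows the ring flat round the collar at (287,365) and the gripper above the white cup at (318,200). Ring height and level check out.

servo_tool(
  translation=[
    [0,0,0.03],
    [0,0,0.03],
    [0,0,0.017],
    [0,0,0.008],
    [0,0,0],
  ],
  turn=[
    [0,0,0],
    [0,0,0],
    [0,0,0],
    [0,0,0],
    [0,0,0],
  ],
)

```text
clock: 29.3
tool_pos: [0.6177, -0.16, 0.0469]
eef_rot: [1.0, 0.0, 0.001, 0.0]
contact_force: [-1.1, -0.2, 0.8]
opening: 1.001
finger_force: 0.0
```

servo_tool(
  translation=[
    [0,0,0],
    [0,0,0],
    [0,0,0],
    [0,0,0],
    [0,0,0],
    [0,0,0],
    [0,0,0],
  ],
  turn=[
    [0,0,0],
    [0,0,0],
    [0,0,0],
    [0,0,0],
    [0,0,0],
    [0,0,0],
    [0,0,0],
  ],
  grip=0,
  grip_force=8,
)

```text
clock: 30.18
tool_pos: [0.6178, -0.1601, 0.0472]
eef_rot: [1.0, 0.0, 0.001, 0.0]
contact_force: [0.0, 0.4, 3.0]
opening: 0.624
finger_force: 8.0
```

```bash
python3 go.py .6176 -.160 .047 0
```

```text
t 30.175 pos [ 0.6178 -0.1601  0.0472] q [ 0.2743  0.9611 -0.1719  1.6455  0.2688  0.5565 -1.6249] op 0.6238674800450519 F [0.0475 0.4002 2.9656] 7.998249026859412
tool shift [-0.0002 -0.0001  0.0002]
turn [ 0.0004 -0.0017  0.0003]
```

servo_tool(
  translation=[
    [0,0,0],
    [0,0,0],
    [0,0,0],
    [0,0,0],
  ],
  turn=[
    [0,0,0],
    [0,0,0],
    [0,0,0],
    [0,0,0],
  ],
  grip=0.85,
)

```text
clock: 30.68
tool_pos: [0.6175, -0.1599, 0.0468]
eef_rot: [1.0, 0.0, 0.0, 0.0]
contact_force: [-0.2, -0.2, 0.2]
opening: 0.851
finger_force: 0.0
```

servo_tool(
  translation=[
    [0,0,0],
    [0,0,0],
    [0,0,0],
    [0,0,0],
    [0,0,0],
    [0,0,0],
    [0,0,0],
    [0,0,0],
    [0,0,0],
    [0,0,0],
  ],
  turn=[
    [0,0,-0.1745],
    [0,0,-0.1745],
    [0,0,-0.1745],
    [0,0,-0.1745],
    [0,0,-0.1745],
    [0,0,-0.1745],
    [0,0,-0.1745],
    [0,0,-0.1745],
    [0,0,-0.1745],
    [0,0,0],
  ],
)

```text
clock: 31.92
tool_pos: [0.6173, -0.1603, 0.0467]
eef_rot: [0.708, 0.706, 0.0, 0.0]
contact_force: [0.6, -0.5, -0.2]
opening: 0.85
finger_force: 0.0
```

servo_tool(
  translation=[
    [0,0,0],
    [0,0,0],
    [0,0,0],
  ],
  turn=[
    [0,0,0],
    [0,0,0],
    [0,0,0],
  ],
)

```text
clock: 32.3
tool_pos: [0.6176, -0.1599, 0.047]
eef_rot: [0.707, 0.707, 0.0, 0.001]
contact_force: [0.4, -1.0, 0.2]
opening: 0.847
finger_force: 0.0
```

```bash
python3 go.py .6178 -.1601 .047 90
```

```text
t 32.3 pos [ 0.6176 -0.1599  0.047 ] q [ 0.4803  1.0166 -0.5682  1.6335  0.7625  0.7245 -0.4648] op 0.8467795199020052 F [ 0.4345 -0.9625  0.1516] 0.0
tool shift [-0.0002  0.0002  0.    ]
turn [ 0.0012  0.0004 -0.0006]
```

servo_tool(
  translation=[
    [0,0,0],
    [0,0,0],
    [0,0,0],
    [0,0,0],
    [0,0,0],
    [0,0,-0.02],
    [0,0,-0.045],
    [0,0,-0.055],
    [0,0,-0.04],
    [0,0,0],
  ],
  turn=[
    [0,0,0],
    [0,0,0],
    [0,0,0],
    [0,0,0],
    [0,0,0],
    [0,0,0],
    [0,0,0],
    [0,0,0],
    [0,0,0],
    [0,0,0],
  ],
  grip=0,
  grip_force=25,
)

```text
clock: 33.55
tool_pos: [0.6197, -0.1595, 0.2118]
eef_rot: [0.707, 0.707, 0.003, 0.004]
contact_force: [-0.4, -0.7, -1.6]
opening: 0.63
finger_force: 25.0
```

```bash
python3 go.py .548 .357 .207 90
```

```text
t 33.55 pos [ 0.6197 -0.1595  0.2118] q [ 0.5441  0.8129 -0.7021  1.5396  0.5918  1.0006 -0.3258] op 0.6303697067773044 F [-0.4366 -0.6543 -1.5697] 24.998997579241404
tool shift [ 0.5165 -0.0717  0.0037]
turn [ 0.0091  0.0009 -0.    ]
```

servo_tool(
  translation=[
    [0.03,-0.004,0],
    [0.05,-0.007,0],
    [0.058,-0.008,0],
    [0.058,-0.008,0],
    [0.058,-0.008,0],
    [0.058,-0.008,0],
    [0.058,-0.008,0],
    [0.055,-0.008,0],
    [0.05,-0.006,0],
    [0.042,-0.0046,0],
  ],
  turn=[
    [0,0,0],
    [0,0,0],
    [0,0,0],
    [0,0,0],
    [0,0,0],
    [0,0,0],
    [0,0,0],
    [0,0,0],
    [0,0,0],
    [0,0,0],
  ],
)

```text
clock: 34.8
tool_pos: [0.5463, 0.3588, 0.206]
eef_rot: [0.706, 0.708, -0.001, 0.0]
contact_force: [0.8, -0.6, -1.6]
opening: 0.627
finger_force: 25.0
```

servo_tool(
  translation=[
    [0,0,0],
    [0,0,0],
    [0,0,0],
    [0,0,0],
  ],
  turn=[
    [0,0,0],
    [0,0,0],
    [0,0,0],
    [0,0,0],
  ],
)

```text
clock: 35.3
tool_pos: [0.5484, 0.3555, 0.2067]
eef_rot: [0.708, 0.706, 0.0, 0.001]
contact_force: [-0.1, 0.3, -1.3]
opening: 0.627
finger_force: 25.0
```

```bash
python3 go.py .548 .357 .129 90
python3 - <<'E'
from m import *
np.set_printoptions(precision=4,suppress=True)
for n in('top','side'):
    s=snap(n);W=world(s);c=(.5475,.3555);W[s['img'].mean(-1)<70]=np.nan
    for a,b in ((.16,.2),(.216,.24),): print(n,a,sil(W,c,.035,a,b),np.nanpercentile(W[crop(W,c,.035,a,b)][:,2],[2,50,98]))
i=s['img'][220:440,160:420]; cv2.imwrite('pics/s5.png',cv2.resize(i,None,fx=2.7,fy=2.7)[...,::-1])
E
```

```text
t 35.3 pos [0.5484 0.3555 0.2067] q [-0.3222  0.8255 -0.6377  1.4916  0.5462  1.0068 -1.104 ] op 0.6269175230847572 F [-0.1249  0.2895 -1.2843] 24.99903112387983
tool shift [ 0.0016 -0.0005  0.0777]
turn [ 0.0012  0.0011 -0.0019]
top 0.16 [ 0.5481  0.3518  0.0156 50.    ] [0.1655 0.1732 0.1987]
top 0.216 [  0.5479   0.3525   0.0268 513.    ] [0.218  0.2242 0.2333]
side 0.16 [  0.5468   0.3575   0.0166 384.    ] [0.165  0.1849 0.1998]
side 0.216 [  0.5468   0.3564   0.0278 947.    ] [0.2176 0.2265 0.2334]
```

View pics/s5.png

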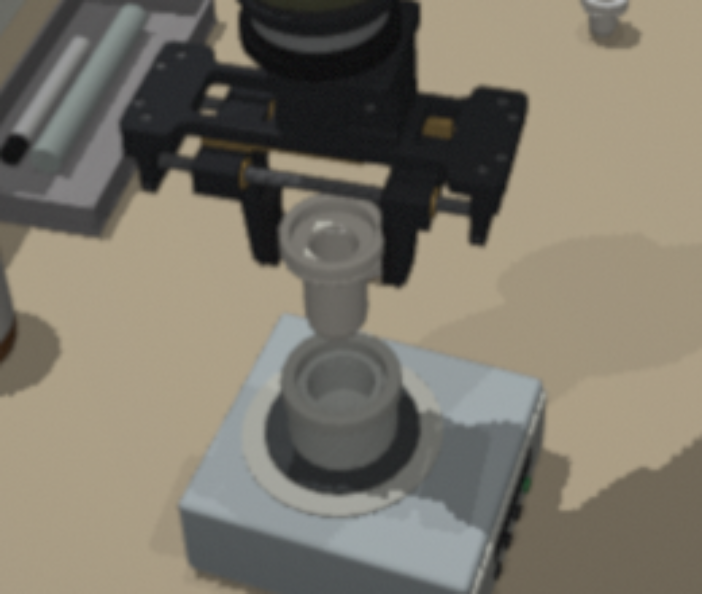

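The cup is held upright over the bore (crop (335,240) over (342,385)). I correct 1.5 mm and lower it.

servo_tool(
  translation=[
    [0.0013,-0.0004,0.01],
    [0,0,0.015],
    [0,0,0.012],
    [0,0,0.008],
    [0,0,0.006],
    [0,0,0.006],
    [0,0,0.005],
    [0,0,0.004],
    [0,0,0],
  ],
  turn=[
    [0,0,-0.002],
    [0,0,0],
    [0,0,0],
    [0,0,0],
    [0,0,0],
    [0,0,0],
    [0,0,0],
    [0,0,0],
    [0,0,0],
  ],
)

```text
clock: 36.52
tool_pos: [0.5474, 0.3582, 0.1405]
eef_rot: [0.706, 0.708, 0.0, 0.0]
contact_force: [0.7, 0.1, -0.7]
opening: 0.627
finger_force: 25.0
```

```bash
python3 go.py .548 .357 .129 90
```

```text
t 36.525 pos [0.5474 0.3582 0.1405] q [-0.3444  0.9022 -0.5973  1.5429  0.6066  0.8876 -1.1541] op 0.6268123377242506 F [ 0.7066  0.1134 -0.6725] 24.99903142423136
tool shift [-0.0012  0.0006  0.0115]
turn [0.0009 0.0004 0.0021]
```

servo_tool(
  translation=[
    [-0.0006,0.0004,0.003],
    [0,0,0.003],
    [0,0,0.002],
    [0,0,0.001],
    [0,0,0.001],
    [0,0,0],
    [0,0,0],
  ],
  turn=[
    [0,0,0.001],
    [0,0,0],
    [0,0,0],
    [0,0,0],
    [0,0,0],
    [0,0,0],
    [0,0,0],
  ],
)

```text
clock: 37.4
tool_pos: [0.5479, 0.3577, 0.1308]
eef_rot: [0.707, 0.707, 0.0, 0.0]
contact_force: [0.1, -0.1, -0.6]
opening: 0.628
finger_force: 25.0
```

servo_tool(
  translation=[
    [0,0,0.0005],
    [0,0,0.0005],
    [0,0,0.0005],
    [0,0,0],
    [0,0,0],
  ],
  turn=[
    [0,0,0],
    [0,0,0],
    [0,0,0],
    [0,0,0],
    [0,0,0],
  ],
)

```text
clock: 38.02
tool_pos: [0.5479, 0.3577, 0.1292]
eef_rot: [0.707, 0.707, 0.0, 0.0]
contact_force: [-0.8, 0.4, -0.2]
opening: 0.627
finger_force: 25.0
```

servo_tool(
  translation=[
    [0,0,0.0005],
    [0,0,0.0003],
    [0,0,0],
    [0,0,0],
  ],
  turn=[
    [0,0,0],
    [0,0,0],
    [0,0,0],
    [0,0,0],
  ],
)

```text
clock: 38.52
tool_pos: [0.548, 0.358, 0.1289]
eef_rot: [0.707, 0.707, 0.001, 0.0]
contact_force: [-1.1, -0.0, 3.8]
opening: 0.632
finger_force: 25.0
```

servo_tool(
  translation=[
    [0,0,0],
    [0,0,0],
    [0,0,0],
    [0,0,0],
    [0,0,-0.02],
    [0,0,-0.04],
    [0,0,-0.04],
    [0,0,0],
    [0,0,0],
  ],
  turn=[
    [0,0,0],
    [0,0,0],
    [0,0,0],
    [0,0,0],
    [0,0,0],
    [0,0,0],
    [0,0,0],
    [0,0,0],
    [0,0,0],
  ],
  grip=1,
)

```text
clock: 39.65
tool_pos: [0.5477, 0.3574, 0.2288]
eef_rot: [0.707, 0.707, 0.0, 0.001]
contact_force: [-1.0, 0.3, -0.0]
opening: 1.0
finger_force: 0.0
```

```bash
python3 go.py .628 -.008 .12 90
```

```text
t 39.65 pos [0.5477 0.3574 0.2288] q [-0.3201  0.8028 -0.6505  1.4678  0.528   1.0493 -1.0878] op 1.0002696880792168 F [-0.975   0.2553 -0.0045] 0.0
tool shift [-0.3654  0.0798  0.1091]
turn [0.0014 0.0005 0.001 ]
```

servo_tool(
  translation=[
    [-0.03,0.007,0],
    [-0.045,0.01,0],
    [-0.055,0.012,0],
    [-0.055,0.012,0.01],
    [-0.055,0.012,0.02],
    [-0.055,0.012,0.03],
    [-0.045,0.01,0.03],
    [-0.0254,0.0048,0.019],
    [0,0,0],
    [0,0,0],
  ],
  turn=[
    [0,0,0],
    [0,0,0],
    [0,0,0],
    [0,0,0],
    [0,0,0],
    [0,0,0],
    [0,0,0],
    [0,0,0],
    [0,0,0],
    [0,0,0],
  ],
)

```text
clock: 40.9
tool_pos: [0.6281, -0.0029, 0.1213]
eef_rot: [0.706, 0.709, 0.002, -0.0]
contact_force: [0.6, 1.2, 1.1]
opening: 1.003
finger_force: 0.0
```

```bash
python3 go.py .628 -.008 .015 90
python3 - <<'E'
from m import *
np.set_printoptions(precision=4,suppress=True)
for n in('top','side'):
    s=snap(n);W=world(s);c=(.5475,.3555)
    for a,b in ((.112,.125),(.138,.16)): print(n,a,sil(W,c,.045,a,b),np.nanpercentile(W[crop(W,c,.045,a,b)][:,2],[2,50,90,98]))
    if n=='side':
      p=W[crop(W,c,.045,.149,.16)];A=np.c_[p[:,:2]-p[:,:2].mean(0),np.ones(len(p))];print('plane',np.linalg.lstsq(A,p[:,2],rcond=None)[0])
    print(n,'lid',sil(W,(.6275,-.008),.04,.009,.014),'knob',sil(W,(.6275,-.008),.02,.02,.045))
i=s['img'];cv2.imwrite('pics/s6.png',i[...,::-1])
E
```

```text
t 40.9 pos [ 0.6281 -0.0029  0.1213] q [ 0.2618  0.9049 -0.619   1.6414  0.6729  0.8159 -0.6468] op 1.0031181270274152 F [0.5618 1.1837 1.0709] 0.0
tool shift [-0.0055 -0.0003  0.1063]
turn [ 0.0024 -0.003   0.0044]
top 0.112 [  0.5474   0.3552   0.0337 459.    ] [0.1125 0.1185 0.1218 0.1237]
top 0.138 [  0.5481   0.3561   0.0278 772.    ] [0.1396 0.1481 0.1547 0.1561]
top lid None knob None
side 0.112 [  0.5458   0.3591   0.0333 759.    ] [0.1124 0.1188 0.122  0.1239]
side 0.138 [  0.547    0.358    0.0278 907.    ] [0.1397 0.1493 0.155  0.156 ]
plane [-0.0005 -0.0037  0.1534]
side lid [  0.6266  -0.0071   0.0279 233.    ] knob [  0.6261  -0.0077   0.0115 109.    ]
```

View pics/s6.png

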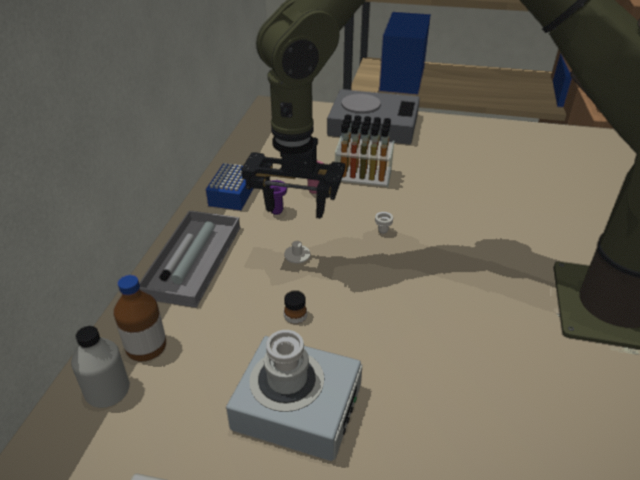

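The side picture shows the cup seated in the block at (287,350), and the gripper above the lid at (297,252).

servo_tool(
  translation=[
    [-0.003,0,0.03],
    [0,0,0.03],
    [0,0,0.02],
    [0,0,0],
    [0,0,0],
    [0,0,0],
  ],
  turn=[
    [0,0,0.002],
    [0,0,0],
    [0,0,0],
    [0,0,0],
    [0,0,0],
    [0,0,0],
  ],
  grip=0.6,
)

```text
clock: 41.75
tool_pos: [0.6288, -0.0092, 0.0414]
eef_rot: [0.707, 0.707, 0.001, 0.001]
contact_force: [-1.4, 0.2, -0.4]
opening: 0.598
finger_force: 0.0
```

```bash
python3 go.py .628 -.008 .015 90
```

```text
t 41.75 pos [ 0.6288 -0.0092  0.0414] q [ 0.2309  1.0109 -0.5408  1.6671  0.7632  0.6829 -0.7157] op 0.5984750187791534 F [-1.3647  0.1838 -0.3936] 0.0
tool shift [ 0.0012 -0.0009  0.0264]
turn [ 0.0032 -0.0002 -0.001 ]
```

servo_tool(
  translation=[
    [0.001,-0.0005,0.012],
    [0,0,0.009],
    [0,0,0.005],
    [0,0,0],
    [0,0,0],
  ],
  turn=[
    [0,0,0],
    [0,0,0],
    [0,0,0],
    [0,0,0],
    [0,0,0],
  ],
)

```text
clock: 42.38
tool_pos: [0.6276, -0.0084, 0.0143]
eef_rot: [0.707, 0.707, 0.0, 0.0]
contact_force: [-0.3, -0.1, -0.5]
opening: 0.6
finger_force: 0.0
```

servo_tool(
  translation=[
    [0,0,0],
    [0,0,0],
    [0,0,0],
    [0,0,0],
    [0,0,0],
    [0,0,0],
    [0,0,0],
  ],
  turn=[
    [0,0,0],
    [0,0,0],
    [0,0,0],
    [0,0,0],
    [0,0,0],
    [0,0,0],
    [0,0,0],
  ],
  grip=0,
  grip_force=15,
)

```text
clock: 43.25
tool_pos: [0.6275, -0.0085, 0.0143]
eef_rot: [0.707, 0.707, 0.0, 0.001]
contact_force: [-0.1, -0.2, 1.6]
opening: 0.241
finger_force: 15.0
```

```bash
python3 go.py .548 .357 .20 90
```

```text
t 43.25 pos [ 0.6275 -0.0085  0.0143] q [ 0.2156  1.0483 -0.5129  1.671   0.7922  0.6407 -0.7411] op 0.2411531180682075 F [-0.1382 -0.2105  1.6243] 14.999837251380086
tool shift [ 0.3654 -0.0796 -0.1859]
turn [ 0.0013  0.0003 -0.001 ]
```

servo_tool(
  translation=[
    [0,0,-0.02],
    [0,0,-0.04],
    [0,0,-0.05],
    [0,0,-0.05],
    [0.02,-0.004,-0.026],
    [0.045,-0.01,0],
    [0.055,-0.012,0],
    [0.055,-0.012,0],
    [0.055,-0.012,0],
    [0.055,-0.012,0],
  ],
  turn=[
    [0,0,0],
    [0,0,0],
    [0,0,0],
    [0,0,0],
    [0,0,0],
    [0,0,0],
    [0,0,0],
    [0,0,0],
    [0,0,0],
    [0,0,0],
  ],
)

```text
clock: 44.5
tool_pos: [0.5648, 0.2783, 0.2014]
eef_rot: [0.707, 0.707, 0.001, 0.001]
contact_force: [-0.1, -0.7, -0.3]
opening: 0.24
finger_force: 15.0
```

servo_tool(
  translation=[
    [0.045,-0.01,0],
    [0.0354,-0.0076,0],
    [0,0,0],
    [0,0,0],
    [0,0,0],
  ],
  turn=[
    [0,0,0],
    [0,0,0],
    [0,0,0],
    [0,0,0],
    [0,0,0],
  ],
)

```text
clock: 45.12
tool_pos: [0.5489, 0.355, 0.2003]
eef_rot: [0.708, 0.706, 0.0, 0.001]
contact_force: [0.1, -0.5, -0.4]
opening: 0.246
finger_force: 15.0
```

```bash
python3 go.py .548 .3575 .1623 90
python3 - <<'E'
from m import *
np.set_printoptions(precision=4,suppress=True)
for n in('top','side'):
    s=snap(n);W=world(s);c=(.5475,.3555);W[s['img'].mean(-1)<70]=np.nan
    for a,b in ((.138,.16),(.188,.202)): print(n,a,sil(W,c,.035,a,b),np.nanpercentile(W[crop(W,c,.035,a,b)][:,2],[2,50,98]))
    p=W[crop(W,c,.032,.188,.202)];A=np.c_[p[:,:2]-p[:,:2].mean(0),np.ones(len(p))];print('plane',np.linalg.lstsq(A,p[:,2],rcond=None)[0])
E
```

```text
t 45.125 pos [0.5489 0.355  0.2003] q [-0.3235  0.8324 -0.633   1.4974  0.5517  0.9947 -1.1091] op 0.2457837341995873 F [ 0.0825 -0.5059 -0.4122] 14.999760054051876
tool shift [ 0.0026 -0.001   0.038 ]
turn [ 0.0017  0.0015 -0.0034]
top 0.138 [  0.548    0.3555   0.0276 310.    ] [0.1414 0.1512 0.1561]
top 0.188 [  0.5486   0.3514   0.0264 390.    ] [0.193  0.1964 0.2003]
plane [ 0.0022 -0.001   0.1965]
side 0.138 [  0.5467   0.3589   0.0271 728.    ] [0.1395 0.1478 0.1561]
side 0.188 [  0.5471   0.356    0.0274 462.    ] [0.1925 0.1972 0.2009]
plane [ 0.0147 -0.0489  0.197 ]
```

servo_tool(
  translation=[
    [0.0028,-0.0006,0],
    [0,0,0.01],
    [0,0,0.01],
    [0,0,0.006],
    [0,0,0.004],
    [0,0,0],
    [0,0,0],
  ],
  turn=[
    [0,0,-0.002],
    [0,0,0],
    [0,0,0],
    [0,0,0],
    [0,0,0],
    [0,0,0],
    [0,0,0],
  ],
)

```text
clock: 46.1
tool_pos: [0.5475, 0.36, 0.1703]
eef_rot: [0.707, 0.707, 0.001, 0.0]
contact_force: [-0.2, -0.0, 0.2]
opening: 0.245
finger_force: 15.0
```

```bash
python3 go.py .548 .3575 .1623 90
```

```text
t 46.1 pos [0.5475 0.36   0.1703] q [-0.338   0.868  -0.6166  1.5189  0.5786  0.9412 -1.1331] op 0.24495408488537432 F [-0.2409 -0.0203  0.2065] 14.999915398657322
tool shift [-0.0025  0.0004  0.008 ]
turn [ 0.0015 -0.0002  0.0011]
```

servo_tool(
  translation=[
    [-0.0025,0.0003,0],
    [0,0,0.003],
    [0,0,0.002],
    [0,0,0.002],
    [0,0,0.0005],
    [0,0,0],
    [0,0,0],
  ],
  turn=[
    [0,0,0],
    [0,0,0],
    [0,0,0],
    [0,0,0],
    [0,0,0],
    [0,0,0],
    [0,0,0],
  ],
)

```text
clock: 46.98
tool_pos: [0.5477, 0.3573, 0.1626]
eef_rot: [0.707, 0.707, 0.0, 0.0]
contact_force: [-0.1, 0.5, -0.1]
opening: 0.235
finger_force: 15.0
```

servo_tool(
  translation=[
    [0,0,0.0005],
    [0,0,0.0005],
    [0,0,0],
    [0,0,0],
  ],
  turn=[
    [0,0,0],
    [0,0,0],
    [0,0,0],
    [0,0,0],
  ],
)

```text
clock: 47.48
tool_pos: [0.5479, 0.3577, 0.1623]
eef_rot: [0.707, 0.707, 0.001, 0.0]
contact_force: [-1.1, -0.2, 5.3]
opening: 0.241
finger_force: 15.0
```

servo_tool(
  translation=[
    [0,0,0],
    [0,0,0],
    [0,0,0],
    [0,0,0],
    [0,0,-0.02],
    [0,0,-0.04],
    [0,0,-0.04],
    [-0.05,0,0],
    [-0.05,0,0],
    [-0.05,0,0],
  ],
  turn=[
    [0,0,0],
    [0,0,0],
    [0,0,0],
    [0,0,0],
    [0,0,0],
    [0,0,0],
    [0,0,0],
    [0,0,0],
    [0,0,0],
    [0,0,0],
  ],
  grip=0.7,
)

```text
clock: 48.72
tool_pos: [0.548, 0.2061, 0.2632]
eef_rot: [0.707, 0.708, 0.001, 0.001]
contact_force: [1.0, -0.4, 0.0]
opening: 0.702
finger_force: 0.0
```

servo_tool(
  translation=[
    [-0.03,0,0],
    [0,0,0],
    [0,0,0],
    [0,0,0],
  ],
  turn=[
    [0,0,0],
    [0,0,0],
    [0,0,0],
    [0,0,0],
  ],
)

```text
clock: 49.22
tool_pos: [0.5476, 0.1795, 0.2621]
eef_rot: [0.706, 0.708, 0.001, 0.0]
contact_force: [-0.4, 0.5, 0.2]
opening: 0.698
finger_force: 0.0
```

```bash
python3 - <<'E'
from m import *
np.set_printoptions(precision=4,suppress=True)
for n in('top','side'):
    s=snap(n);W=world(s);c=(.5475,.3555)
    for a,b in ((.078,.106),(.11,.124),(.14,.152),(.1545,.165),(.172,.2)): print(n,a,sil(W,c,.045,a,b),np.nanpercentile(W[crop(W,c,.045,a,b)][:,2],[2,50,98]))
i=s['img'][260:460,160:420]; cv2.imwrite('pics/s7.png',cv2.resize(i,None,fx=2.7,fy=2.7)[...,::-1])
E
```

```text
top 0.078 None nan
top 0.11 None nan
top 0.14 None nan
top 0.1545 None nan
top 0.172 None nan
side 0.078 [  0.5414   0.3696   0.0278 435.    ] [0.0784 0.0913 0.1042]
side 0.11 [  0.546    0.3587   0.0335 754.    ] [0.1106 0.1184 0.1231]
side 0.14 [  0.5465   0.3589   0.0271 168.    ] [0.1412 0.1467 0.1519]
side 0.1545 [  0.5464   0.3577   0.0279 713.    ] [0.1554 0.1594 0.1627]
side 0.172 [  0.5463   0.3582   0.0107 213.    ] [0.1733 0.1842 0.1874]
  return np.nanmean(a, axis, out=out, keepdims=keepdims)
```

View pics/s7.png

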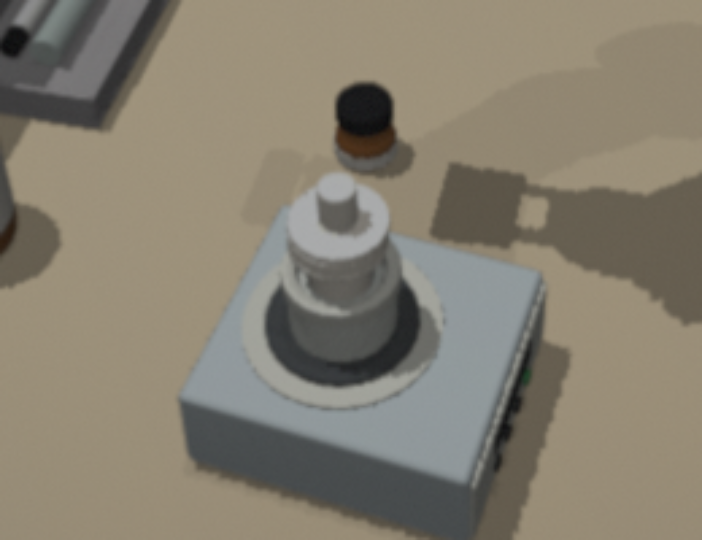

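The crop shows the full stack upright and concentric (lid (338,215), ring (342,275)). The heights agree too: disc 0.159, knob top 0.186.

```bash
python3 -c "
from plant import r
print(r.finish_job())"
```

```text
the job is handed in; nothing more can be done
None
```

The block, ring, large cup and lid are stacked and released on the hotplate and the job is handed in at about 49 s; my last side-camera check showed them upright and concentric at the expected heights, but no verdict was returned.

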